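# Show the trainee which dumbbell goes back, and where

### The arm

A 6-joint arm with a two-finger parallel gripper is mounted at the origin on the work surface. World frame = base frame: x ahead of the robot, y to its left, z up, the work surface at z = 0. Lengths are in mm, angles in rad, forces in N, time in s.
With the tool pointing down it reaches from about 300 to 875 mm from the base axis. Payload 6.4 kg.
Tool frame: the origin (TCP) lies between the finger pads, 19 mm behind the fingertips; this is the grasp point; z points along the fingers, y is the line along which they close (so a half turn about z gives the same grasp; the last joint's range is limited). The gripper opens to 88 mm and grips with 3 to 60 N. Pads are 18 mm wide; open, the fingers measure 123 mm over their backs; the gripper's body (75 mm by 187 mm) begins 45 mm behind the grasp point.
Start: joints at [-1.424, 0.181, 1.607, -0, 1.354, -0.206], TCP at [198.694, -539.594, 257.414] pointing down, gripper open.
Joint ranges: [-2.99, 2.99], [-0.89, 2.07], [0.3, 2.58], [-1.14, 4.28], [0, 2.63], [-3.12, 3.12]. Speed limits (rad/s): [2.57, 2.57, 3.01, 3.14, 3.14, 3.14].

### API

Orientations are given as a 3x3 rotation matrix whose columns are the frame's x, y, z axes.
In Python, from plant import bot, cams, readout, close_job gives the robot as it stands (bot), with the cameras (cams), the job as plain functions and the readings (readout).
- The arm moves only by the tool drive_effector, called after "Request:" in YAML: its name, and indented under it one key for each argument. Schema: {"type":"object","properties":{"deltas":{"type":"array","items":{"type":"array","items":{"type":"number"},"minItems":5,"maxItems":5},"minItems":1,"maxItems":10},"force":{"type":"number"},"only":{"type":"string"},"quiet":{"type":"boolean"},"lines":{"type":"string"}},"required":["deltas"],"additionalProperties":false}. deltas is a list of rows, 1 to 10 of them, each of 5 numbers: dx, dy, dz in fractions of the full range, 1 being 1000 mm, then a turn about the tool's z in normalised numbers (1 is pi rad), then the finger opening in mm; each row is the pose to reach, as a shift and turn from the pose commanded when the call began, along the tool's axes at that moment; what a row does not reach only later rows make up. A row lasts 1/12 s, in which the tool goes at most 41.7 mm and 0.125 rad, less where a joint would pass 70% of its speed; a pose out of reach is approached as far as the arm can. The fingers move at their own pace and stop on an object; force is the grip in N (left out, the last holds). Time passes only in rows, so rows that do not move let the fingers close. The tool returns the time, the measured TCP pose, the force, the opening and the grip force at its end. only (a regular expression) keeps the lines of the reply that match it, lines (a string "A,B") keeps lines A to B, and quiet returns only ok. A shift or turn number past 1, either way, is cut back to 1. Input that does not fit is refused with a message, and nothing moves.
- readout.state(): the state, without advancing time (a new reading comes with each control period).
- cams.capture(name): name is "side" or "top"; returns the picture (400x640x3 uint8, blue, green, red); there is no depth.
- cams.get_calibration(name): a dict with "vertical_fov" (degrees; the focal length in pixels is half the picture's height over the tangent of half this angle, whatever the lens; pixels are square), "cx", "cy" (the principal point, pixels), "dist_coeffs" ([k1, k2, p1, p2, k3] as OpenCV has them; the pictures are not rectified), "R" (3x3) and "t" (3): a world point X has camera coordinates R X + t. Camera axes: x right, y down, z forward; pixel columns grow to the right and rows downward; lengths in mm; the calibration is good to about 2 mm. A picture is of the moment at which its call begins. get_calibration takes no time and is no camera call.
- close_job(): hands the job in; it is judged then, once.
The state is a dict: "time_s": time; "q": joint angles; "qvel": joint speeds; "tau": joint torques, N m; "position": TCP position; "orientation": TCP orientation; "force": force on the tool from outside, world axes, zero at the start; "torque": the same for the moment, N m; "finger_gap": finger opening in mm; "grip_force": force on a finger pad.
Only numpy, scipy, OpenCV 4.12 (cv2) and the standard library are available. Lean on these libraries where they do the work, as an engineer would, in place of code of your own. Each camera call takes 0.05 s, during which the arm holds its last target. There are 200 camera calls.

### The job

Show the trainee which dumbbell to put away and where it belongs: point straight down at the middle of the grip of the smaller of the two dumbbells lying out on the mat, with the fingertips a few centimetres above it, and stay there for two seconds; then point down in the same way at the middle of the empty bay of the rack, stay for two seconds, and finish while still pointing there. Only point: touch and move nothing at all, and do not bring the fingertips down close to the grip of any other dumbbell.

Things in the scene. Friction and masses are not known exactly. Their poses are not given: they have to be found in the camera images.
- mat_small: The smaller of the two dumbbells lying on the mat in front of the rack (the mat is 6 mm thick): hex dumbbell, grey heads, steel grip 28 mm thick, 100 mm long. 172 mm long; heads 50 mm across flats, 36 mm long; top of heads 50 mm, top of grip 39 mm above its underside. Origin under the middle of the grip, level with the underside of the heads; x along the dumbbell, z up.
- mat_large: The larger of the two dumbbells lying on the mat, still in use, to be left alone: hex dumbbell, grey heads, steel grip 28 mm thick, 100 mm long. 192 mm long; heads 72 mm across flats, 46 mm long; top of heads 72 mm, top of grip 50 mm above its underside. Origin under the middle of the grip, level with the underside of the heads; x along the dumbbell, z up.
- rack: Low white rack, fixed on the 6 mm mat: 170 mm deep (x), 325 mm wide (y), three bays side by side centred at y = -105, 0, 105 mm, each 99 mm wide, open in front and behind. Bay floor 20 mm above the underside; cheeks between bays 6 mm thick, 22 mm higher than the floor. Two bays hold a dumbbell lying along x, one is empty. Origin under its middle, on the mat; z up.
- empty_bay: The empty bay of the rack, with a grey liner 110 by 70 mm and 1 mm thick on its floor. Origin at the middle of the bay's floor; axes as the rack's, z up.
- rack_small: A dumbbell stored in one of the other bays, a twin of mat_small: hex dumbbell, grey heads, steel grip 28 mm thick, 100 mm long. 172 mm long; heads 50 mm across flats, 36 mm long; top of heads 50 mm, top of grip 39 mm above its underside. Origin under the middle of the grip, level with the underside of the heads; x along the dumbbell, z up.
- rack_large: A dumbbell stored in one of the other bays, a twin of mat_large: hex dumbbell, grey heads, steel grip 28 mm thick, 100 mm long. 192 mm long; heads 72 mm across flats, 46 mm long; top of heads 72 mm, top of grip 50 mm above its underside. Origin under the middle of the grip, level with the underside of the heads; x along the dumbbell, z up.
- kettlebell: Dark steel kettlebell standing on the mat beside the work, 124 mm across and 169 mm high with its handle. Origin under its middle.
- bottle: Metal drinking bottle with a black cap standing on the mat beside the work, 68 mm across and 200 mm high. Origin under its middle.

How it is judged (in metres and radians):
On the way, in this order (a step that is already met when the one before it is completed fails the run):
1. the fingertips point down at the middle of the grip of the smaller dumbbell on the mat, for 1.5 s (TCP within 30 mm sideways, 50 to 125 mm above its underside) (horizontal distance between the grasp point and mat_small below 0.03 m and z of the grasp point in the frame of mat_small between 0.05 and 0.125 m and angle between the grasp point's own z axis and vertical above 2.44 rad), for 1.5 s.
2. then they point down at the middle of the empty bay, close above it, for 1.5 s (horizontal distance between the grasp point and empty_bay below 0.035 m and z of the grasp point in the frame of empty_bay between 0.02 and 0.13 m and angle between the grasp point's own z axis and vertical above 2.44 rad), for 1.5 s.
At the end, for the whole second after the job is handed in: The tool still points down (within 40 degrees) at the empty bay: TCP within 35 mm sideways of its middle and 20 to 130 mm above its floor; all dumbbells, the kettlebell and the bottle at rest within 8 mm of where they started (all of step 2 and distance of each of mat_small, mat_large, rack_small, rack_large, kettlebell, bottle from where it was at the start of the episode below 0.008 m and linear speed of each of mat_small, mat_large, rack_small, rack_large, kettlebell, bottle below 0.02 m/s); the robot touches nothing.
It fails at once if the robot touches something (contact force between any of the fingers, the arm and anything else above 0.5 N).
It fails at once if a dumbbell, the kettlebell or the bottle is moved or lifted by more than 10 mm (distance of any of mat_small, mat_large, rack_small, rack_large, kettlebell, bottle from where it was at the start of the episode above 0.01 m).
It fails at once if the fingertips come down close over the grip of another dumbbell (TCP within 30 mm sideways, and under 30 mm above its heads) ((horizontal distance between the grasp point and mat_large below 0.03 m and z of the grasp point in the frame of mat_large below 0.1 m) or (horizontal distance between the grasp point and rack_large below 0.03 m and z of the grasp point in the frame of rack_large below 0.1 m) or (horizontal distance between the grasp point and rack_small below 0.03 m and z of the grasp point in the frame of rack_small below 0.08 m)).
It also fails if it takes over 37 s, if anything falls off the work surface, if the arm or the gripper's body presses on something with over 40 N, if the wrist force passes 120 N, or if a joint passes its speed limit or range.

## Working session

There is one attempt and no reset: what is moved stays moved. The work goes in short steps, Python scripts to look and compute and a tool call to move; the robot and the scene stay as the last step left them, time stands still between calls to the robot, and variables do not carry over. Pictures are saved under pics/ and viewed, at most 10 in all, crops included, and the job is handed in when it is done.

```bash
mkdir -p pics; python3 - <<'E'
from plant import bot, cams, readout, close_job
import cv2
for n in("top","side"):
    cv2.imwrite(f"pics/{n}0.png",cams.capture(n)); print(n,cams.get_calibration(n))
s=readout.state();print(s["time_s"],s["position"],s["orientation"])
E
```

```text
top {'vertical_fov': 46.7231063214869, 'cx': 316.15375639309923, 'cy': 206.7392588406518, 'dist_coeffs': array([-0.02705337,  0.        ,  0.        ,  0.        ,  0.        ]), 'R': array([[ 1.72237383e-02, -9.99847939e-01,  2.72786920e-03],
       [-9.83099560e-01, -1.74324268e-02, -1.82239856e-01],
       [ 1.82259698e-01,  4.57084584e-04, -9.83250321e-01]]), 't': array([ -23.33937367,  572.56771138, 1024.93621144])}
side {'vertical_fov': 50.220890391043596, 'cx': 314.967238159942, 'cy': 200.3314198357993, 'dist_coeffs': array([-0.07789285,  0.        ,  0.        ,  0.        ,  0.        ]), 'R': array([[-0.82995372, -0.55765499, -0.01406193],
       [-0.38843177,  0.59582533, -0.70293167],
       [ 0.40037181, -0.57793865, -0.71111836]]), 't': array([ 470.07804783,  239.20809849, 1006.49545546])}
0.1 [ 198.60965326 -539.12196684  256.61307068] [[ 9.38417541e-01  3.45503194e-01 -2.49233260e-04]
 [ 3.45503147e-01 -9.38416287e-01  1.56456724e-03]
 [ 3.06678428e-04 -1.55432822e-03 -9.99998745e-01]]
```

View pics/top0.png

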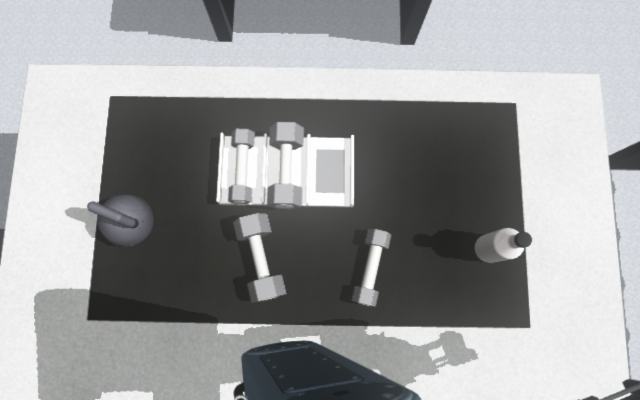

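View pics/side0.png

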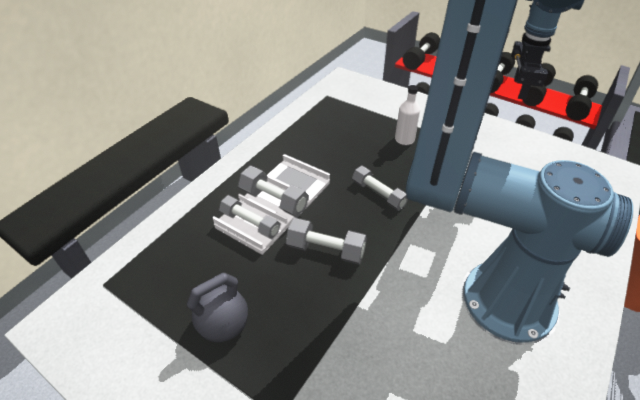

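The top view shows the small mat dumbbell's grip middle at about (372,267), the large one at (260,257), and the liner of the empty bay centred at about (330,171). The bottle base is near (487,248). The arm doesn't block any of these.

```bash
cat > h.py <<'E'
from plant import bot, cams, readout, close_job
import cv2, numpy as np
def ray(n,uv,z):
    c=cams.get_calibration(n); f=200/np.tan(np.radians(c["vertical_fov"]/2))
    K=np.array([[f,0,c["cx"]],[0,f,c["cy"]],[0,0,1]])
    p=cv2.undistortPoints(np.array([[uv]],float),K,c["dist_coeffs"])[0,0]
    d=c["R"].T@[p[0],p[1],1]; o=-c["R"].T@c["t"]
    return (o+d*(z-o[2])/d[2]).round(1)
E
python3 - <<'E'
from h import *
for l,uv,z in [("small",(372,267),31),("large",(260,257),42),("bay",(330,171),27),("racklarge",(286,165),62),("bottle base",(487,250),6),("bottle cap",(523,240),206)]: print(l,ray("top",uv,z))
for l,uv,z in [("small",(381,187),31),("bay",(297,186),27)]: print(l,ray("side",uv,z))
im=cv2.imread("pics/top0.png")[110:320,210:410]
cv2.imwrite("pics/crop.png",cv2.resize(im,None,fx=2.8,fy=2.8,interpolation=cv2.INTER_CUBIC))
E
```

```text
small [ 436.9 -145.4   31. ]
large [454.8 114.1  42. ]
bay [666.1 -45.3  27. ]
racklarge [669.5  59.1  62. ]
bottle base [ 483.2 -425.1    6. ]
bottle cap [ 484.8 -423.6  206. ]
small [ 433.  -147.9   31. ]
bay [643.7 -20.8  27. ]
```

View pics/crop.png

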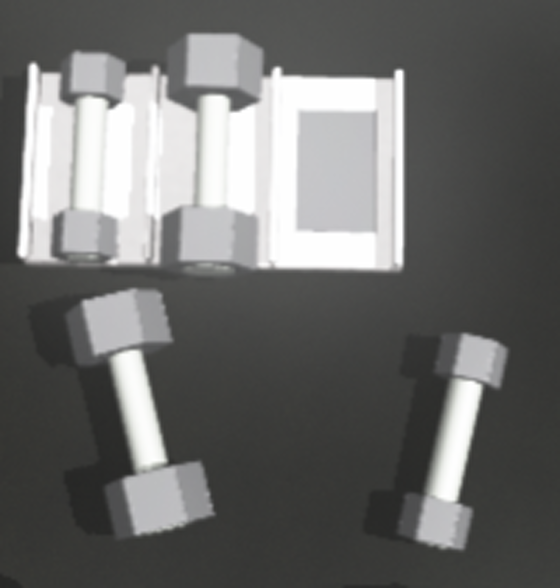

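The crop refines this: the small grip's middle is at (372.5,267), and both views agree on about (435,-146). The liner centre is at (330.7,171.1), giving about (666,-46), and it sits 105 mm from rack_large as it should. I'll approach high first.

Careful with the scale: shifts go in shares of 1000 mm and turns go in shares of pi rad. That gives: 300 mm / 1000 = 0.3, 270 mm / 1000 = 0.27.

Request:
drive_effector:
  deltas:
    - [0.03, -0.024, 0.006, 0, 20]
    - [0.06, -0.048, 0.012, 0, 20]
    - [0.09, -0.072, 0.018, 0, 20]
    - [0.12, -0.096, 0.024, 0, 20]
    - [0.15, -0.12, 0.028, 0, 20]
    - [0.18, -0.144, 0.028, 0, 20]
    - [0.21, -0.168, 0.028, 0, 20]
    - [0.24, -0.192, 0.028, 0, 20]
    - [0.27, -0.216, 0.028, 0, 20]
    - [0.3, -0.24, 0.028, 0, 20]

```text
time_s: 0.93
position: [397.7, -208.8, 229.3]
orientation: [[0.939, 0.345, -0.0], [0.345, -0.939, 0.0], [-0.0, -0.0, -1.0]]
force: [0.5, 0.2, -0.5]
finger_gap: 23.5
grip_force: 0.0
```

Request:
drive_effector:
  deltas:
    - [0.03, -0.024, 0.01, 0, 20]
    - [0.05, -0.04, 0.02, 0, 20]
    - [0.058, -0.048, 0.03, 0, 20]
    - [0.058, -0.048, 0.03, 0, 20]
    - [0.058, -0.048, 0.03, 0, 20]

```text
time_s: 1.35
position: [434.7, -145.0, 198.8]
orientation: [[0.938, 0.347, -0.002], [0.347, -0.938, 0.001], [-0.001, -0.001, -1.0]]
force: [0.2, 0.1, 0.9]
finger_gap: 20.1
grip_force: 0.0
```

```bash
python3 -c "
from h import *
s=readout.state();R=s['orientation'];p=s['position']
print(s['time_s'],R.T@(np.array([435.5,-146,98])-p),R.T@(np.array([666,-46,128])-p),R.round(3))"
```

```text
1.35 [  0.53980323   1.30989644 100.84071197] [251.38197578 -12.42825617  70.51386524] [[ 0.938  0.347 -0.002]
 [ 0.347 -0.938  0.001]
 [-0.001 -0.001 -1.   ]]
```

Converted, 100 mm / 1000 = 0.1, 95 mm / 1000 = 0.095.

Request:
drive_effector:
  deltas:
    - [0, 0, 0.025, 0, 20]
    - [0, 0, 0.05, 0, 20]
    - [0, 0, 0.075, 0, 20]
    - [0, 0, 0.095, 0, 20]
    - [0, 0, 0.1, 0, 20]
    - [0, 0, 0.1, 0, 20]
    - [0, 0, 0.1, 0, 20]
    - [0, 0, 0.1, 0, 20]
    - [0, 0, 0.1, 0, 20]
    - [0, 0, 0.1, 0, 20]

```text
time_s: 2.18
position: [435.9, -146.2, 100.6]
orientation: [[0.938, 0.345, 0.002], [0.345, -0.938, -0.001], [0.001, 0.002, -1.0]]
force: [-0.3, -0.2, -0.1]
finger_gap: 20.0
grip_force: 0.0
```

Request:
drive_effector:
  deltas:
    - [0, 0, 0, 0, 20]
    - [0, 0, 0, 0, 20]
    - [0, 0, 0, 0, 20]
    - [0, 0, 0, 0, 20]
    - [0, 0, 0, 0, 20]
    - [0, 0, 0, 0, 20]
    - [0, 0, 0, 0, 20]
    - [0, 0, 0, 0, 20]
    - [0, 0, 0, 0, 20]
    - [0, 0, 0, 0, 20]

```text
time_s: 3.02
position: [435.1, -145.6, 99.4]
orientation: [[0.938, 0.345, -0.0], [0.345, -0.938, 0.0], [-0.0, -0.0, -1.0]]
force: [-0.2, 0.4, 0.1]
finger_gap: 19.9
grip_force: 0.0
```

Request:
drive_effector:
  deltas:
    - [0, 0, 0, 0, 20]
    - [0, 0, 0, 0, 20]
    - [0, 0, 0, 0, 20]
    - [0, 0, 0, 0, 20]
    - [0, 0, 0, 0, 20]
    - [0, 0, 0, 0, 20]
    - [0, 0, 0, 0, 20]
    - [0, 0, 0, 0, 20]
    - [0, 0, 0, 0, 20]
    - [0, 0, 0, 0, 20]
  lines: "1,2"

```text
time_s: 3.85
position: [435.1, -145.6, 99.4]
```

```bash
python3 -c "
from h import *
cv2.imwrite('pics/s1.png',cams.capture('side'))"
```

```text
(no output)
```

View pics/s1.png

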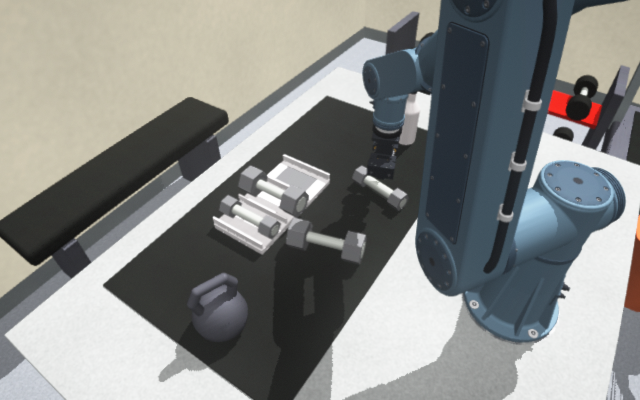

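The side view shows the fingertips at (382,173), right over the small grip's middle at (380,187), with nothing disturbed. After a little more hold I'll rise and cross to the bay.

Converted, 120 mm / 1000 = 0.12, -100 mm / 1000 = -0.1.

Request:
drive_effector:
  deltas:
    - [0, 0, 0, 0, 20]
    - [0, 0, 0, 0, 20]
    - [0, 0, -0.03, 0, 20]
    - [0, 0, -0.06, 0, 20]
    - [0, 0, -0.09, 0, 20]
    - [0, 0, -0.1, 0, 20]
    - [0.03, -0.002, -0.1, 0, 20]
    - [0.06, -0.003, -0.1, 0, 20]
    - [0.09, -0.005, -0.1, 0, 20]
    - [0.12, -0.007, -0.1, 0, 20]

```text
time_s: 4.73
position: [546.3, -97.0, 198.9]
orientation: [[0.939, 0.345, -0.0], [0.345, -0.939, 0.0], [-0.0, -0.0, -1.0]]
force: [0.0, -0.8, -0.5]
finger_gap: 20.1
grip_force: 0.0
```

Request:
drive_effector:
  deltas:
    - [0.03, -0.002, 0, 0, 20]
    - [0.06, -0.003, 0, 0, 20]
    - [0.09, -0.005, 0, 0, 20]
    - [0.115, -0.007, 0, 0, 20]
    - [0.131, -0.007, 0, 0, 20]
    - [0.131, -0.007, 0, 0, 20]
    - [0.131, -0.007, 0, 0, 20]

```text
time_s: 5.32
position: [665.5, -45.4, 198.0]
orientation: [[0.938, 0.346, -0.002], [0.346, -0.938, 0.0], [-0.002, -0.001, -1.0]]
force: [-1.4, 0.2, 0.6]
finger_gap: 19.7
grip_force: 0.0
```

```bash
python3 -c "
from h import *
s=readout.state();R=s['orientation'];p=s['position']
print(R.T@(np.array([666,-46,125])-p))
cv2.imwrite('pics/s2.png',cams.capture('side'))"
```

```text
[ 0.42661793  0.80049904 73.01080456]
```

View pics/s2.png

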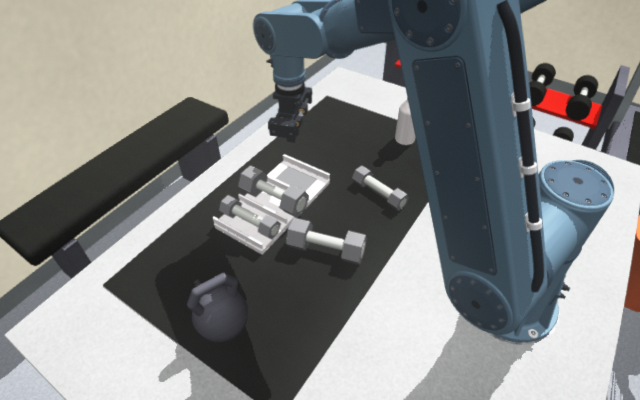

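The tool hangs at (283,135) above the bay (liner about (292,178)), clear of everything. Now lowering to about 100 mm above the bay floor and holding.

Converted, 72 mm / 1000 = 0.072, 65 mm / 1000 = 0.065.

Request:
drive_effector:
  deltas:
    - [0, 0, 0.025, 0, 20]
    - [0, 0, 0.05, 0, 20]
    - [0, 0, 0.065, 0, 20]
    - [0, 0, 0.072, 0, 20]
    - [0, 0, 0.072, 0, 20]
    - [0, 0, 0.072, 0, 20]
    - [0, 0, 0.072, 0, 20]
    - [0, 0, 0.072, 0, 20]
    - [0, 0, 0.072, 0, 20]
    - [0, 0, 0.072, 0, 20]

```text
time_s: 6.2
position: [666.3, -45.8, 128.4]
orientation: [[0.938, 0.346, 0.001], [0.346, -0.938, -0.0], [0.001, 0.001, -1.0]]
force: [0.0, -0.3, -0.2]
finger_gap: 20.2
grip_force: 0.0
```

Request:
drive_effector:
  deltas:
    - [0, 0, 0, 0, 20]
    - [0, 0, 0, 0, 20]
    - [0, 0, 0, 0, 20]
    - [0, 0, 0, 0, 20]
    - [0, 0, 0, 0, 20]
    - [0, 0, 0, 0, 20]
    - [0, 0, 0, 0, 20]
    - [0, 0, 0, 0, 20]
    - [0, 0, 0, 0, 20]
    - [0, 0, 0, 0, 20]

```text
time_s: 7.03
position: [665.8, -45.8, 127.4]
orientation: [[0.938, 0.346, 0.0], [0.346, -0.938, 0.0], [0.0, -0.0, -1.0]]
force: [0.7, -0.1, -0.2]
finger_gap: 19.8
grip_force: 0.0
```

Request:
drive_effector:
  deltas:
    - [0, 0, 0, 0, 20]
    - [0, 0, 0, 0, 20]
    - [0, 0, 0, 0, 20]
    - [0, 0, 0, 0, 20]
    - [0, 0, 0, 0, 20]
    - [0, 0, 0, 0, 20]
    - [0, 0, 0, 0, 20]
    - [0, 0, 0, 0, 20]
    - [0, 0, 0, 0, 20]
    - [0, 0, 0, 0, 20]
  lines: "1,2"

```text
time_s: 7.87
position: [665.8, -45.8, 127.4]
```

```bash
python3 -c "
from h import *
im=cams.capture('side');c=cams.get_calibration('side');f=200/np.tan(np.radians(c['vertical_fov']/2))
K=np.array([[f,0,c['cx']],[0,f,c['cy']],[0,0,1]])
q=cv2.projectPoints(np.array([[666,-46,27.],[721,-11,27],[611,-11,27],[611,-81,27],[721,-81,27]]),cv2.Rodrigues(c['R'])[0],c['t'],K,c['dist_coeffs'])[0][:,0]
im=cv2.resize(im[90:260,200:400],None,fx=3,fy=3)
for a in q: cv2.circle(im,tuple(int(v) for v in (a-[200,90])*3),3,(0,0,255),-1)
cv2.imwrite('pics/s3.png',im)"
```

```text
(no output)
```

View pics/s3.png

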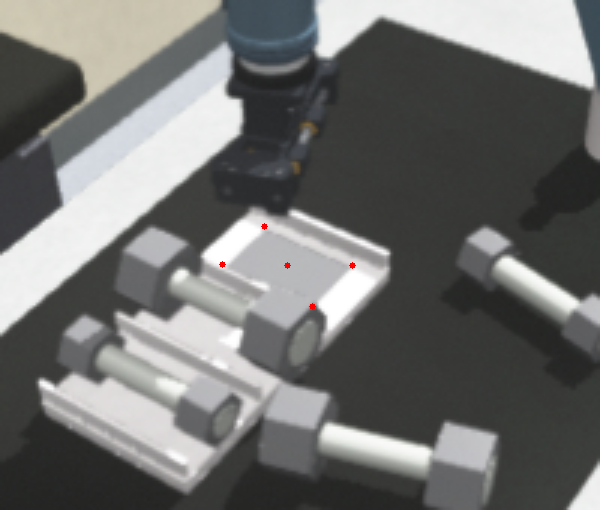

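The projected liner outline (centre at crop pixel (287,265)) matches the liner in the picture. The tool is held over it, touching nothing, and the hold has lasted over 2 s.

Request:
drive_effector:
  deltas:
    - [0, 0, 0, 0, 20]
    - [0, 0, 0, 0, 20]
    - [0, 0, 0, 0, 20]
  lines: "1,2"

```text
time_s: 8.17
position: [665.8, -45.8, 127.4]
```

```bash
python3 -c "
from plant import bot, cams, readout, close_job
print(close_job())"
```

```text
the job is handed in; nothing more can be done
None
```

The arm pointed down at the grip of the smaller mat dumbbell and then at the middle of the empty bay, over 2 s each, and I handed the job in at 8.2 s still pointing there; no contact showed in the pictures or force readings, but the hand-in returned no verdict.

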